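# Pop the bench meter's battery hatch

## Robot

A 6-joint arm with a two-finger parallel gripper is mounted at the origin on the work surface. World frame = base frame: x ahead of the robot, y to its left, z up, the work surface at z = 0. Lengths are in m, angles in rad, forces in N, time in s.
With the tool pointing down it reaches from about 0.15 to 0.775 m from the base axis. Payload 6.1 kg.
Tool frame: the origin (TCP) lies at the very end of the fingers, on their centre line; the grasp point (between the pads) lies 19 mm behind it; z points along the fingers, y is the line along which they close (so a half turn about z gives the same grasp; the last joint's range is limited). The gripper opens to 85 mm and grips with 20 to 120 N. Pads are 22 mm wide; open, the fingers measure 114 mm over their backs; the gripper's body (76 mm by 85 mm) begins 54 mm behind the grasp point. The pads swing forward as they close: fully open they stand 13 mm farther back than shut.
Start: joints at [1.333, 0.126, -0.04, 1.405, 0, 1.571], TCP at [0.124, 0.51, 0.231] pointing down, gripper open.
Joint ranges: [-2.72, 2.72], [-0.95, 1.95], [-1.27, 1.35], [-1.78, 2.02], [-1.46, 1.47], [-3.14, 3.14]. Speed limits (rad/s): [2.39, 2.39, 3.01, 3.14, 3.14, 3.14].

## Interface

Orientations are given as a unit quaternion [x, y, z, w].
In Python, from bench import r gives the robot as it stands.
- The arm moves only by the tool step_arm, never from a script. Its argument "steps" is a list of rows, each a list of 5 numbers: the shift along the tool's x, y, z in mm, then the turn about the tool's z in rad, then the opening, from 0 (shut) to 1 (fully open). In form: [[x, y, z, turn, claw], ...]. A call has 1 to 12 rows; each row shifts and turns the commanded pose from where the row before left it, along the tool's axes as they then stand; what a row does not reach is not made up. A row lasts 1/12 s, in which the tool goes at most 41.7 mm and 7.16 degrees, less where a joint would pass 70% of its speed; a pose out of reach is approached as far as the arm can. A call with a gripper value outside its range is refused whole. The fingers move at their own pace and stop on an object; the grip force is fixed at half the most. Time passes only in rows, so rows that do not move let the fingers close. It gives the time, the measured TCP pose, the force, the opening and the grip force at its end, in the units of the state.
- r.get_obs(): the state, without advancing time (a new reading comes with each control period).
- r.grab_frame(name): name is "scene" or "top" or "wrist"; returns (picture, depth): 384x512x3 uint8, red, green, blue; 384x512 float32, m along the optical axis (not along the pixel's ray), 0 where there is no reading.
- r.camera_params(name): a dict with "fx", "fy", "cx", "cy" (pixels), "R" (3x3) and "t" (3): a world point X has camera coordinates R X + t; the wrist camera has in their place "mount" (4x4, takes a point from camera to tool coordinates, whose origin is the TCP and whose axes are the flange's). Camera axes: x right, y down, z forward; pixel columns grow to the right and rows downward; lengths in m; the calibration is good to about 2 mm. A picture is of the moment at which its call begins: read the wrist's pose just before it. camera_params takes no time and is no camera call.
- r.finish_job(): hands the job in; it is judged then, once.
Trained networks look in the newest picture that a camera, given by its name, has taken for a name from the list of things; names that differ only in an ending like _2 or _b are one class to them, and where a whole thing is asked for, a point or a joint stands for the part that bears it (a point fixed in the world has none). Each returns a list of dicts, best first, with "score" (0 to 1); they miss things now and then, are a little off and sometimes report something else, mostly with a low value. They report only what shows in the picture. A call takes as long as a camera call. They do not tell look-alikes from the thing itself.
- r.look_for(target, camera): "position" ([x, y, z] in m, in world coordinates, good to about 4 mm: the middle of the surface that is visible of it).
The state is a dict: "clock": time; "qpos": joint angles; "dq": joint speeds; "tau": joint torques, N m; "position": TCP position; "tcp_rot": TCP orientation; "contact_force": force on the tool from outside, world axes, zero at the start; "moment": the same for the moment, N m; "gripper_width": opening from 0.0 (shut) to 1.0 (fully open); "grasp_force": force on a finger pad.
Only numpy, scipy, OpenCV 4.12 (cv2) and the standard library are available. Lean on these libraries where they do the work, as an engineer would, in place of code of your own. Each camera call takes 0.05 s, during which the arm holds its last target. There are 200 camera calls.

## Task

The bench meter with the two round terminal posts needs fresh cells: with a fingertip, press the ribbed free end of its battery hatch down once, as far as it goes, then let go so the latch releases and the hatch pops up. Keep clear of it for about two seconds to see that it stays open, and leave it open; do not press it a second time, do not press the hatch of the look-alike unit with the dial, and do not pick up, shove or knock over either unit or anything else on the bench.

Things in the scene. Friction and masses are not known exactly. Their poses are not given: they have to be found in the camera images.
- meter: bench meter, loose, 1.3 kg, grey enclosure 150 mm (x) by 110 mm (y) by 55 mm high, with two black round terminal posts (16 mm across, tops 80 mm above the worktop, 55 mm to +x and 19 mm to either side of the centre). Origin: centre of the underside; z up; -x is the end with the hatch, facing roughly towards the robot.
- meter_press (a point): the place to press on the meter's hatch: on the hatch's top face, 10 mm in from its free end, mid-width, among three low ribs (1 mm high, across the hatch); moves with the hatch. On the shut hatch it lies at (-56, 0, 63) mm in the meter's frame.
- meter_hinge (a point): middle of the hinge of the meter's battery hatch, at (2, 0, 57) mm in the meter's frame. The hatch is a raised plastic cover 66 mm long (unit x), 42 mm wide, 8 mm thick, lying to -x of the hinge, its top 63 mm above the worktop when shut; the hinge axis runs along the unit's y and the free end is towards -x.
- meter_hatch (a joint): angle of the meter's hatch, rad: 0 shut and latched (the start), negative pressed in, positive open. Pressed at the free end it gives under 2 to 5 N to a hard stop at -0.105 (6 mm). Pressed past -0.08 and let go, it swings up by a light spring to 0.9 (free end 50 mm higher) in about a second; a finger left on it holds it down. Fully pressed again, it locks shut.
- meter_latch (a joint): slide of the click shuttle inside the meter's latch, m: 0 latched, about 0.006 when pressed home the first time, about 0.011 after the hatch has popped, over 0.013 once it is pressed in a second time.
- supply: the look-alike unit, to be left alone: loose, 1.3 kg, the same enclosure, size, frame and hatch as the meter, but with one black dial (42 mm across, 16 mm high) in place of the two posts.
- supply_hatch (a joint): angle of the supply's hatch, rad, as for the meter's: must stay shut and unpressed, at 0.
- spool: bystander: solder spool standing on end, 50 mm across, 40 mm high; origin centre of its underside
- flux_jar: bystander: flux jar, 44 mm across, 45 mm high; origin centre of its underside
- screwdriver: bystander: screwdriver lying flat, 160 mm long along its x; origin on the worktop near its middle
- wrench: bystander: wrench lying flat, 140 mm long along its x; origin on the worktop near its middle
- parts_tray: bystander: white open parts tray 110 by 80 by 30 mm; origin centre of its underside
- spray_bottle: bystander: bottle 54 mm across, 140 mm high; origin centre of its underside
- brush: bystander: brush lying flat, 150 mm long along its x; origin on the worktop near its middle
Mind the look-alikes: they are no part of the job. Leave any blue or green look-alike of the meter alone.

How it is judged:
On the way, in this order (a step that is already met when the one before it is completed fails the run):
1. the hatch of the meter is pressed in past its latch by the robot's finger (value of joint meter_hatch below -0.035 rad and contact force between the fingers and meter_hatch above 0.5 N), for 0.02 s.
2. the hatch has popped and stands open by itself, untouched, for 1.5 s (value of joint meter_hatch above 0.75 rad and contact force between anything else and meter_hatch below 0.1 N), for 1.5 s.
At the end, for the whole second after the job is handed in: The meter's hatch stands open by itself (over 0.75 rad, still), having been pressed in once only; the supply's hatch is shut; both units stand flat within 30 mm of where they were, and the other things lie within 30 mm of where they were (value of joint meter_hatch above 0.75 rad and velocity of joint meter_hatch between -0.05 and 0.05 rad/s and value of joint meter_latch between 0.007 and 0.013 m and value of joint supply_hatch between -0.03 and 0.05 rad and distance of each of meter, supply, spool, flux_jar, screwdriver, wrench, parts_tray, spray_bottle, brush from where it was at the start of the episode below 0.03 m and angle between each of meter, supply's own z axis and vertical below 0.05 rad and linear speed of each of meter, supply below 0.02 m/s); the robot touches nothing.
It fails at once if the meter's hatch is pressed in a second time (value of joint meter_latch above 0.013 m).
It fails at once if the supply's hatch is pressed in or opened (value of joint supply_hatch below -0.03 rad or value of joint supply_hatch above 0.05 rad).
It fails at once if a unit is lifted, tipped or shoved more than 30 mm (height (world z) of any of meter, supply above 0.012 m or angle between any of meter, supply's own z axis and vertical above 0.15 rad or distance of any of meter, supply from where it was at the start of the episode above 0.03 m).
It fails at once if another thing on the bench is picked up or moved more than 30 mm (distance of any of spool, flux_jar, screwdriver, wrench, parts_tray, spray_bottle, brush from where it was at the start of the episode above 0.03 m).
It also fails if it takes over 32 s, if anything falls off the work surface, if the arm or the gripper's body presses on something with over 40 N, if the wrist force passes 120 N, or if a joint passes its speed limit or range.

## Working session

There is one attempt and no reset: what is moved stays moved. The work goes in short steps, Python scripts to look and compute and a tool call to move; the robot and the scene stay as the last step left them, time stands still between calls to the robot, and variables do not carry over. Pictures are saved under pics/ and viewed, at most 10 in all, crops included, and the job is handed in when it is done.

Besides the shell and the picture viewer there is one more tool, called after "Emit:" by a JSON object that holds its "op" and its "data". step_arm: Moves the arm, as the interface text tells. Its arguments: {"type":"object","properties":{"steps":{"type":"array","items":{"type":"array","items":{"type":"number"}}}},"required":["steps"]}

```bash
mkdir -p pics
python3 - <<'E'
from bench import r
import cv2,numpy as np
o=r.get_obs();print(o['clock'],o['position'],o['tcp_rot'])
for c in("top","scene"):
    p,d=r.grab_frame(c);cv2.imwrite(f"pics/{c}0.png",p[:,:,::-1]);np.save(c+"0d.npy",d)
    for n in("meter","meter_press","meter_hinge","supply"):
        print(c,n,[(np.round(k['position'],3).tolist(),round(k['score'],2)) for k in r.look_for(n,c)])
print(r.camera_params("top"))
E
```

```text
0.0 [0.12356459 0.50985479 0.23054331] [ 1.18619708e-01  9.92939452e-01 -7.71990239e-04 -1.18223760e-04]
top meter [([0.481, 0.213, 0.059], 0.94), ([0.698, 0.302, 0.055], 0.8), ([0.262, 0.27, 0.053], 0.75), ([0.352, -0.208, 0.053], 0.6)]
top meter_press [([0.447, 0.22, 0.062], 0.85), ([0.334, -0.186, 0.06], 0.8), ([0.294, 0.28, 0.062], 0.56), ([0.669, 0.302, 0.069], 0.54)]
top meter_hinge [([0.261, 0.269, 0.053], 0.65), ([0.35, -0.212, 0.052], 0.64), ([0.482, 0.213, 0.058], 0.6), ([0.688, 0.299, 0.059], 0.59), ([0.556, -0.232, 0.054], 0.24)]
top supply [([0.554, -0.233, 0.059], 0.71)]
scene meter [([0.372, -0.204, 0.058], 0.83), ([0.713, 0.304, 0.057], 0.59), ([0.294, 0.281, 0.058], 0.58), ([0.502, 0.219, 0.055], 0.57), ([0.781, 0.009, 0.088], 0.54)]
scene meter_press [([0.451, 0.213, 0.069], 0.8), ([0.343, -0.182, 0.064], 0.76), ([0.668, 0.294, 0.059], 0.74), ([0.298, 0.277, 0.061], 0.73)]
scene meter_hinge [([0.708, 0.303, 0.058], 0.96), ([0.367, -0.205, 0.055], 0.82), ([0.498, 0.218, 0.056], 0.69), ([0.288, 0.278, 0.056], 0.67), ([0.617, 0.012, 0.042], 0.39)]
scene supply [([0.573, -0.224, 0.054], 0.94), ([0.76, 0.158, 0.021], 0.41)]
{'fx': 408.2155028074147, 'fy': 408.2155028074147, 'cx': 252.98690966256305, 'cy': 193.85021697103633, 'R': array([[ 0.01502015, -0.99978044, -0.01461049],
       [-0.99096731, -0.01293713, -0.1334782 ],
       [ 0.13325988,  0.01648338, -0.99094405]]), 't': array([0.01436654, 0.51909742, 1.32580128])}
```

View pics/top0.png

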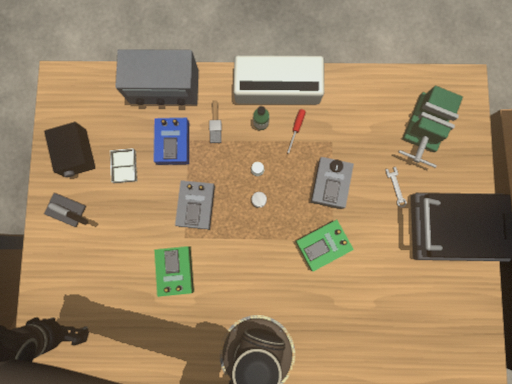

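View pics/scene0.png

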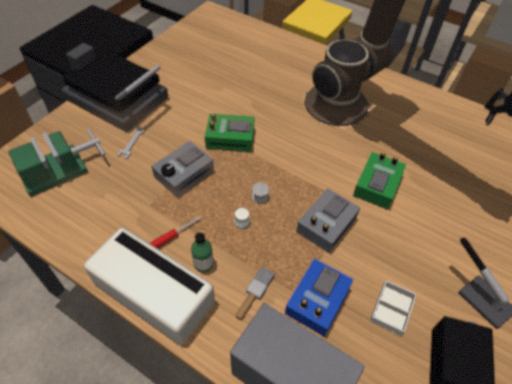

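Candidates in the top picture are the grey unit with two posts (195,205), the blue one (171,142), the greens (173,270) and (324,245), and the grey unit with the dial (332,183). I choose the grey two-post unit at (195,205). Next: fit its pose from depth and check it in a close crop.

```bash
cat > h.py <<'E'
import numpy as np
def cloud(P,d):
    v,u=np.mgrid[:384,:512]
    c=np.stack([(u-P['cx'])/P['fx']*d,(v-P['cy'])/P['fy']*d,d],-1)
    return (c-P['t'])@P['R']
def proj(P,X):
    c=P['R']@np.array(X)+P['t'];return P['fx']*c[0]/c[2]+P['cx'],P['fy']*c[1]/c[2]+P['cy']
E
python3 - <<'E'
from bench import r
from h import *
import cv2
ims=[]
for c in("top","scene"):
    P=r.camera_params(c);d=np.load(c+"0d.npy");W=cloud(P,d)
    n=np.hypot(W[...,0]-.484,W[...,1]-.213)<.1
    z=W[...,2]
    S=W[n&(z>.048)&(z<.07)&(d>0)];H=W[n&(z>.059)&(z<.068)];Q=W[n&(z>.073)&(z<.09)]
    print(c,"rect",cv2.minAreaRect((S[:,:2]*1000).astype(np.float32)),"hatch",len(H),cv2.minAreaRect((H[:,:2]*1000).astype(np.float32)),"posts",len(Q),np.round(Q.mean(0),4), "z",np.percentile(S[:,2],[5,25,50,75,95]).round(4))
    if len(Q)>4:
        _,l,ce=cv2.kmeans(Q.astype(np.float32),2,None,(3,50,1e-5),5,0);print(ce)
    im=cv2.imread(f"pics/{c}0.png");u,v=map(int,proj(P,[.484,.213,.05]))
    x=cv2.resize(im[v-40:v+40,u-50:u+50],None,fx=5,fy=5,interpolation=cv2.INTER_CUBIC);ims.append(x)
    print(u,v)
cv2.imwrite("pics/crop.png",cv2.resize(np.hstack(ims),(800,320)))
E
```

```text
top rect ((481.075927734375, 215.94427490234375), (110.85535430908203, 150.35479736328125), 85.17460632324219) hatch 438 ((480.6936950683594, 214.890625), (107.96336364746094, 149.16915893554688), 85.48077392578125) posts 37 [0.535  0.2109 0.0803] z [0.0519 0.0548 0.0571 0.0602 0.066 ]
[[0.5331468  0.19220577 0.08082198]
 [0.53679484 0.2285461  0.07971065]]
194 202
scene rect ((480.09661865234375, 212.5494842529297), (111.82463073730469, 156.68124389648438), 85.11984252929688) hatch 364 ((481.01019287109375, 214.14035034179688), (107.43697357177734, 142.92086791992188), 85.95974731445312) posts 56 [0.5365 0.2082 0.0794] z [0.0513 0.0538 0.0555 0.058  0.0641]
[[0.53812146 0.2271575  0.07946248]
 [0.5348017  0.18924569 0.07932694]]
328 215
```

View pics/crop.png

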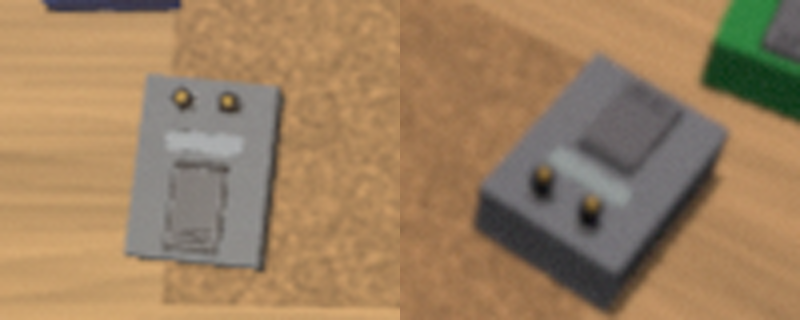

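The crop confirms two posts on the grey unit, with the ribbed end facing the robot. The fitted centre is about (0.481, 0.2145), yaw −0.09, and the press point about (0.423, 0.220). I'll approach at height with the fingers shut.

Emit:
{"op": "step_arm", "data": {"steps": [[-29.8,-17.6,0,0,0],[-29.8,-17.6,0,0,0],[-29.8,-17.6,0,0,0],[-29.8,-17.6,0,0,0],[-29.8,-17.6,0,0,0],[-29.8,-17.6,0,0,0],[-29.8,-17.6,0,0,0],[-29.8,-17.6,0,0,0],[-29.8,-17.6,0,0,0],[-29.8,-17.6,0,0,0],[-29.8,-17.6,0,0,0],[-29.8,-17.6,0,0,0]]}}

```text
clock: 1.5
position: [0.4224, 0.2192, 0.2316]
tcp_rot: [0.119, 0.993, 0.0, 0.0]
contact_force: [0.3, 1.4, -0.3]
gripper_width: 0.003
grasp_force: 0.0
```

Emit:
{"op": "step_arm", "data": {"steps": [[0,0,25,0,0],[0,0,25,0,0],[0,0,25,0,0],[0,0,25,0,0],[0,0,15,0,0],[0,0,0,0,0],[0,0,0,0,0]]}}

```text
clock: 2.08
position: [0.421, 0.2204, 0.116]
tcp_rot: [0.119, 0.993, -0.0, -0.001]
contact_force: [-0.7, -0.2, -0.3]
gripper_width: -0.001
grasp_force: 0.0
```

Run:
```python
from bench import r
from h import *
import cv2
from scipy.spatial.transform import Rotation as Ro
o=r.get_obs();print(o['clock'],o['position'],o['tcp_rot'],o['gripper_width'],o['contact_force'])
R=Ro.from_quat(o['tcp_rot']).as_matrix()
t=np.array([.422,.2197,.063]);print("tool mm to target",R.T@(t-o['position'])*1000)
P=r.camera_params("wrist");p,d=r.grab_frame("wrist");M=P['mount']
v,u=np.mgrid[:384,:512]
c=np.stack([(u-P['cx'])/P['fx']*d,(v-P['cy'])/P['fy']*d,d],-1)@M[:3,:3].T+M[:3,3]
W=c@R.T+o['position']
print([(np.round(k['position'],3).tolist(),round(k['score'],2)) for k in r.look_for("meter_press","wrist")])
H=(d>0)&(W[...,2]>.0595)&(W[...,2]<.07)&(np.hypot(W[...,0]-.45,W[...,1]-.217)<.05)
if H.sum()>20: print(H.sum(),cv2.minAreaRect((W[H][:,:2]*1000).astype(np.float32)),np.median(W[H][:,2]))
m=np.linalg.inv(M)@np.r_[R.T@(t-o['position']),1]
print("px",P['fx']*m[0]/m[2]+P['cx'],P['fy']*m[1]/m[2]+P['cy'])
cv2.imwrite("pics/w1.png",p[:,:,::-1])
```

```text
2.0833 [0.42097737 0.22042595 0.11602728] [ 1.18650503e-01  9.92935772e-01 -4.43568200e-04 -6.43394666e-04] -0.0006462307107752869 [-0.74201075 -0.16275862 -0.26225651]
tool mm to target [-1.22705988 -0.40974598 53.02632762]
[([0.426, 0.218, 0.064], 0.88), ([0.309, 0.276, 0.063], 0.67)]
1880 ((438.1713562011719, 215.1515350341797), (42.12160873413086, 51.83803939819336), 85.01068115234375) 0.06278244714789878
px 253.496591932005 215.690992639319
```

View pics/w1.png

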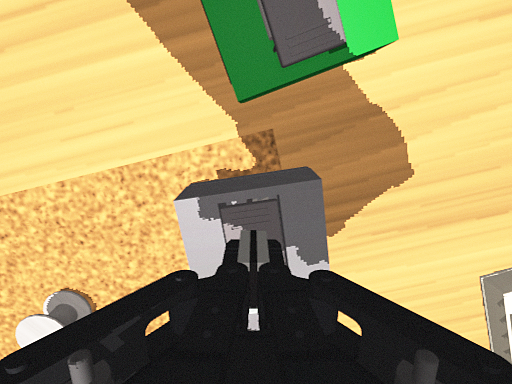

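The wrist view shows the fingertips over the ribbed hatch end (ribs near (250,212)), and the network's press point (0.426, 0.218, 0.064) agrees. Now going down to just above it.

Emit:
{"op": "step_arm", "data": {"steps": [[-2,-2,15,0,0],[0,0,15,0,0],[0,0,10,0,0],[0,0,6,0,0],[0,0,0,0,0],[0,0,0,0,0]]}}

```text
clock: 2.68
position: [0.4231, 0.2185, 0.0708]
tcp_rot: [0.119, 0.993, 0.0, 0.0]
contact_force: [0.3, 0.8, 0.6]
gripper_width: -0.001
grasp_force: 0.0
```

Emit:
{"op": "step_arm", "data": {"steps": [[0,0,2,0,0],[0,0,2,0,0],[0,0,2,0,0],[0,0,2,0,0],[0,0,2,0,0],[0,0,0,0,0]]}}

```text
clock: 3.18
position: [0.4229, 0.2184, 0.0603]
tcp_rot: [0.119, 0.993, 0.0, 0.0]
contact_force: [-0.5, 0.1, 2.8]
gripper_width: 0.002
grasp_force: 1.1
```

Emit:
{"op": "step_arm", "data": {"steps": [[0,0,1,0,0],[0,0,1,0,0],[0,0,0.5,0,0],[0,0,0,0,0]]}}

```text
clock: 3.52
position: [0.4229, 0.2184, 0.0578]
tcp_rot: [0.119, 0.993, 0.0, -0.0]
contact_force: [-0.8, 0.3, 2.7]
gripper_width: -0.0
grasp_force: 1.4
```

Not at the stop yet, so I'll press on in small steps.

Emit:
{"op": "step_arm", "data": {"steps": [[0,0,0.7,0,0],[0,0,0.7,0,0],[0,0,0,0,0]]}}

```text
clock: 3.77
position: [0.4229, 0.2185, 0.0571]
tcp_rot: [0.119, 0.993, 0.0, 0.0]
contact_force: [-3.8, -0.1, 9.0]
gripper_width: -0.001
grasp_force: 4.7
```

The force jumped to 9 N and the tip stalled at the hard stop. I'll release upward and back towards the robot.

Emit:
{"op": "step_arm", "data": {"steps": [[0,0,-6,0,0],[8,0,-20,0,0],[20,0,-30,0,0],[20,0,-30,0,0],[20,0,-30,0,0],[20,0,-25,0,0],[0,0,0,0,0],[0,0,0,0,0],[0,0,0,0,0],[0,0,0,0,0],[0,0,0,0,0],[0,0,0,0,0]]}}

```text
clock: 4.77
position: [0.3374, 0.2386, 0.1963]
tcp_rot: [0.119, 0.993, -0.001, -0.001]
contact_force: [0.5, -0.8, 0.7]
gripper_width: -0.0
grasp_force: 0.0
```

Emit:
{"op": "step_arm", "data": {"steps": [[0,0,0,0,0],[0,0,0,0,0],[0,0,0,0,0],[0,0,0,0,0],[0,0,0,0,0],[0,0,0,0,0],[0,0,0,0,0],[0,0,0,0,0],[0,0,0,0,0],[0,0,0,0,0],[0,0,0,0,0],[0,0,0,0,0]]}}

```text
clock: 5.77
position: [0.3374, 0.239, 0.1974]
tcp_rot: [0.119, 0.993, 0.0, 0.0]
contact_force: [0.5, -0.2, 0.6]
gripper_width: 0.002
grasp_force: 0.0
```

Emit:
{"op": "step_arm", "data": {"steps": [[0,0,0,0,0],[0,0,0,0,0],[0,0,0,0,0],[0,0,0,0,0],[0,0,0,0,0],[0,0,0,0,0],[0,0,0,0,0],[0,0,0,0,0],[0,0,0,0,0],[0,0,0,0,0],[0,0,0,0,0],[0,0,0,0,0]]}}

```text
clock: 6.77
position: [0.3374, 0.2391, 0.1974]
tcp_rot: [0.119, 0.993, 0.0, 0.0]
contact_force: [0.3, 0.5, 0.4]
gripper_width: -0.004
grasp_force: 0.0
```

Run:
```python
from bench import r
from h import *
import cv2
o=r.get_obs();print(o['clock'],o['position'],o['contact_force'])
p,d=r.grab_frame("scene");W=cloud(r.camera_params("scene"),d)
n=(d>0)&(np.hypot(W[...,0]-.455,W[...,1]-.217)<.045)
print("top z near hatch",np.percentile(W[n][:,2],[50,90,97,100]))
cv2.imwrite("pics/s2.png",cv2.resize(p[150:300,230:430,::-1],None,fx=4,fy=4))
```

```text
6.7667 [0.33741549 0.23905169 0.19741466] [0.32062756 0.47395395 0.38223312]
top z near hatch [0.06428727 0.10592765 0.11146642 0.1158901 ]
```

View pics/s2.png

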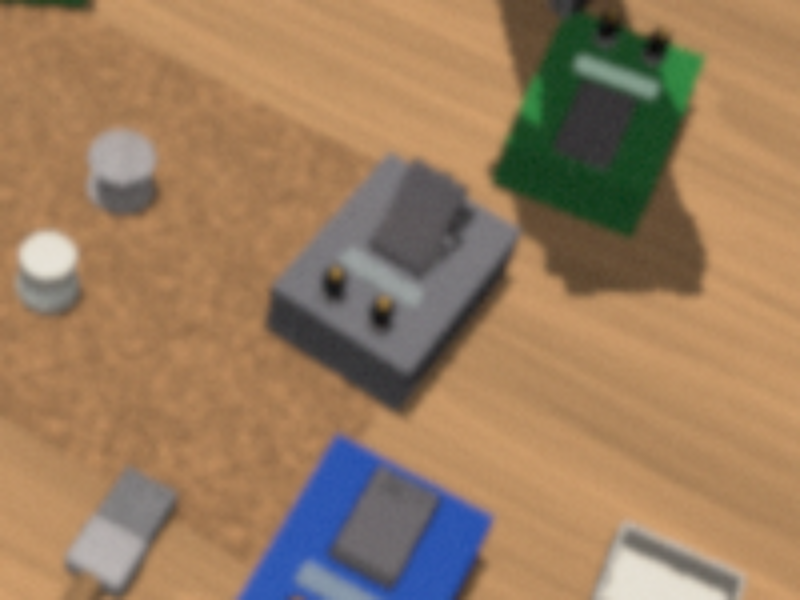

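The hatch stands open at (420,215) in the crop, its free end about 0.112 m up (50 mm higher), and nothing else has moved. One more second of waiting, then hand in.

Emit:
{"op": "step_arm", "data": {"steps": [[0,0,0,0,0],[0,0,0,0,0],[0,0,0,0,0],[0,0,0,0,0],[0,0,0,0,0],[0,0,0,0,0],[0,0,0,0,0],[0,0,0,0,0],[0,0,0,0,0],[0,0,0,0,0],[0,0,0,0,0],[0,0,0,0,0]]}}

```text
clock: 7.82
position: [0.3374, 0.239, 0.1974]
tcp_rot: [0.119, 0.993, -0.0, -0.0]
contact_force: [0.6, 1.0, -0.6]
gripper_width: -0.001
grasp_force: 0.0
```

```bash
python3 -c "
from bench import r
print(r.finish_job())"
```

```text
the job is handed in; nothing more can be done
None
```

I pressed the meter's hatch once to its hard stop and let go; it popped up and was standing open when I handed the job in at about 7.8 s, with the supply and the other things left untouched (the hand-in returned no verdict).

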